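# Pack the flat-repair tin and park the pump gauge

### The job

The flat tyre is mended, so clear up the kit: lay the steel tyre lever flat in the long bay of the open aluminium tin, stand the round orange bumper in the wider of its two small bays and the steel valve adapter in the narrower one, and put the green pump gauge, dial up, in the middle of the round coaster. The order is up to you. Leave the open-ended spanner, the square orange block and the green pump head without a dial where they lie: they do not belong to the kit.

Things in the scene. Friction and masses are not known exactly. Their poses are not given: they have to be found in the camera images.
- tin: Fixed open aluminium tin 135 (x) by 156 (y), 18 mm high; walls 3, floor 2 mm. Origin: centre of its underside; z up. Bays: long one 66 by 150, centre x +31.5, y 0 mm; two small ones, 60 mm in x, centre x -34.5: wider one 87 mm in y, centre y +31.5; narrower one 60 mm in y, centre y -45. Its lid lies open, flat, nearest the robot (x -72 to -207 mm, 10 mm high); it stays empty.
- coaster_round: Fixed round white ceramic coaster, 95 mm across, 8 mm thick. Origin: centre of its underside, z up. Place for the gauge.
- coaster_square: Fixed square white ceramic coaster, 95 by 95 mm, 8 mm thick. Origin: centre of its underside. Stays empty.
- lever: Loose steel tyre lever lying flat, 121 mm long along its x, shaft 14 mm wide (y) and 8 mm thick, with a 20 mm wide flat spoon at +x and a notched end at -x; 70 g. Origin: on the underside at mid-length, close to the centre of mass, z up.
- spanner: Look-alike, loose: steel spanner lying flat, 122 mm long along its x, shaft 13 mm wide, 7 mm thick, with an open jaw 28 mm wide at +x and a round 24 mm head at -x. Origin: on the underside at mid-length. Does not belong in the tin.
- bumper: Loose round orange hard silicone bumper, a cylinder 36 mm across and 32 mm high with a narrowed top edge (the top 5 mm taper to 28 mm), small dark hole on top; 50 g. Origin: centre of the underside, z up.
- block: Look-alike, loose: square orange hard silicone block 34 by 34 by 32 mm high, small dark hole on top. Origin: centre of the underside. Does not belong in the tin.
- adapter: Loose steel valve adapter standing upright, round, 34 mm high, 26 mm across in its lowest 12 mm and 22 mm across above; 60 g. Origin: centre of the underside, z up.
- gauge: Loose green plastic pump gauge lying with its white dial up: round housing 50 mm across and 28 mm high, with a hose neck 16 mm wide that stands out to 46 mm from the centre along its +x; 90 g. Origin: centre of the housing's underside, z up.
- chuck: Look-alike, loose: green plastic pump head without a dial, 46 by 36 mm, 28 mm high, a neck at +x to 41 mm from the centre, steel thumb lever on top. Origin: centre of the underside. Does not belong to the kit.
Mind the look-alikes: they are no part of the job. Several things look just like the adapter: the one meant starts farthest from the robot's base. What is shaped like the bumper but blue or yellow is not meant.

How it is judged:
By the outcome, as a careful person would: the job done as asked, in the order asked, and still so for the second after the job is handed in, with the robot touching nothing.
It also fails if it takes over 99 s, if anything falls off the work surface, if the arm or the gripper's body presses on something with over 40 N, if the wrist force passes 120 N, or if a joint passes its speed limit or range.

### The arm

A 7-joint arm with a two-finger parallel gripper is mounted at the origin on the work surface. World frame = base frame: x ahead of the robot, y to its left, z up, the work surface at z = 0. Lengths are in m, angles in rad, forces in N, time in s.
With the tool pointing down it reaches from about 0.425 to 0.825 m from the base axis. Payload 3.6 kg.
Tool frame: the origin (TCP) lies where the fingers leave the gripper's body, on its centre line; the fingertips stand 73 mm ahead of it and the grasp point (between the pads) lies 54 mm ahead of it; z points along the fingers, y is the line along which they close (so a half turn about z gives the same grasp; the last joint's range is limited). The gripper opens to 85 mm and grips with 20 to 120 N. Pads are 22 mm wide; open, the fingers measure 114 mm over their backs; the gripper's body (76 mm by 85 mm) begins 54 mm behind the grasp point. The pads swing forward as they close: fully open they stand 13 mm farther back than shut.
Start: joints at [1.286, 0.615, -0.013, 1.423, 0.008, 1.103, -0.04], TCP at [0.166, -0.628, 0.304] pointing down, gripper open.
Joint ranges: [-3.12, 3.12], [-0.3, 2.06], [-1.34, 1.32], [0.26, 2.42], [-1.36, 4.5], [0.01, 1.98], [-2.84, 2.84]. Speed limits (rad/s): [2.79, 2.79, 3.14, 3.14, 3.14, 3.14, 3.14].

### API

Orientations are given as a unit quaternion [x, y, z, w].
In Python, from station import arm, snapshot, camera_info, ticket gives the robot as it stands. Calls block until the motion is done:
- arm.movep(position, orientation): joint-space move of the TCP to a pose.
- arm.line_to(position, velocity=0.15, ori=None): straight line of the TCP; ori=None keeps the orientation; velocity is the mean speed in m/s.
- arm.move_j(angles): joint-space move.
- arm.move_gripper(opening, effort=None): opening from 0.0 (shut) to 1.0 (fully open); effort is the grip in N (None keeps the last); returns when the fingers have stopped.
- arm.pause(seconds).
- arm.ik(position, orientation): joint angles nearest the present ones, or None.
- snapshot(name): name is "side" or "top" or "wrist"; returns the picture (480x640x3 uint8, blue, green, red); there is no depth.
- camera_info(name): a dict with "fx", "fy", "cx", "cy" (pixels), "dist_coeffs" ([k1, k2, p1, p2, k3] as OpenCV has them; the pictures are not rectified), "R" (3x3) and "t" (3): a world point X has camera coordinates R X + t; the wrist camera has in their place "T_tool_cam" (4x4, takes a point from camera to tool coordinates, whose origin is the TCP and whose axes are the flange's). Camera axes: x right, y down, z forward; pixel columns grow to the right and rows downward; lengths in m; the calibration is good to about 2 mm. A picture is of the moment at which its call begins: read the wrist's pose just before it. camera_info takes no time and is no camera call.
A pose or a line that the arm cannot do raises arm.MotionError and nothing moves.
- ticket.finish_job(): hands the job in; it is judged then, once.
Readings, each from a call of its own:
- arm.read_time(): time.
- arm.read_joint_positions(): joint angles.
- arm.read_dq(): joint speeds.
- arm.read_effort(): joint torques, N m.
- arm.read_tool_pos(): TCP position.
- arm.read_eef_rot(): TCP orientation.
- arm.read_ft_force(): force on the tool from outside, world axes, zero at the start.
- arm.read_wrist_torque(): the same for the moment, N m.
- arm.read_opening(): opening from 0.0 (shut) to 1.0 (fully open).
- arm.read_finger_force(): force on a finger pad.
Only numpy, scipy, OpenCV 4.12 (cv2) and the standard library are available. Lean on these libraries where they do the work, as an engineer would, in place of code of your own. Each camera call takes 0.05 s, during which the arm holds its last target. There are 200 camera calls.

## Working session

There is one attempt and no reset: what is moved stays moved. The work goes in short steps, each a Python script; the robot and the scene stay as the last script left them, time stands still between calls to the robot, and variables do not carry over. Pictures are saved under pics/ and viewed, at most 14 in all, crops included, and the job is handed in when it is done.

```bash
ls; mkdir -p pics; python3 - <<'E'
from station import *
import cv2
for n in("top","side"):
    cv2.imwrite(f"pics/{n}0.png",snapshot(n)); print(n,camera_info(n))
print(camera_info("wrist")); print(arm.read_tool_pos(),arm.read_eef_rot(),arm.read_time())
E
```

```text
pics
top {'fx': 462.9268312876609, 'fy': 462.9268312876609, 'cx': 317.5988674872278, 'cy': 234.44376012258422, 'dist_coeffs': array([-0.02809707,  0.        ,  0.        ,  0.        ,  0.        ]), 'R': array([[ 0.02687831, -0.99953106, -0.01467001],
       [-0.9960236 , -0.02553128, -0.08535301],
       [ 0.08493844,  0.01690582, -0.99624277]]), 't': array([-0.01572986,  0.54458552,  0.99609844])}
side {'fx': 599.1742095366942, 'fy': 599.1742095366942, 'cx': 316.73128498190977, 'cy': 237.69502703359262, 'dist_coeffs': array([-0.04904687,  0.        ,  0.        ,  0.        ,  0.        ]), 'R': array([[-0.97345505, -0.22884438, -0.00393936],
       [-0.1432252 ,  0.62249404, -0.76940738],
       [ 0.17852678, -0.74841928, -0.63874624]]), 't': array([0.5289809 , 0.10871634, 1.0880421 ])}
{'fx': 428.99290110961323, 'fy': 428.99290110961323, 'cx': 325.7032772515468, 'cy': 245.42452106904346, 'dist_coeffs': array([0.00163408, 0.        , 0.        , 0.        , 0.        ]), 'T_tool_cam': array([[-8.05905436e-04, -9.63913415e-01, -2.66214722e-01,
         6.70465486e-02],
       [ 9.99998830e-01, -1.12303055e-03,  1.03900984e-03,
         1.60277469e-03],
       [-1.30048279e-03, -2.66213573e-01,  9.63913192e-01,
        -7.05435233e-02],
       [ 0.00000000e+00,  0.00000000e+00,  0.00000000e+00,
         1.00000000e+00]])}
[ 0.16561376 -0.62800391  0.30283275] [ 9.91699194e-01  1.28574180e-01 -1.66480063e-04 -1.16681142e-03] 0.1
```

View pics/top0.png

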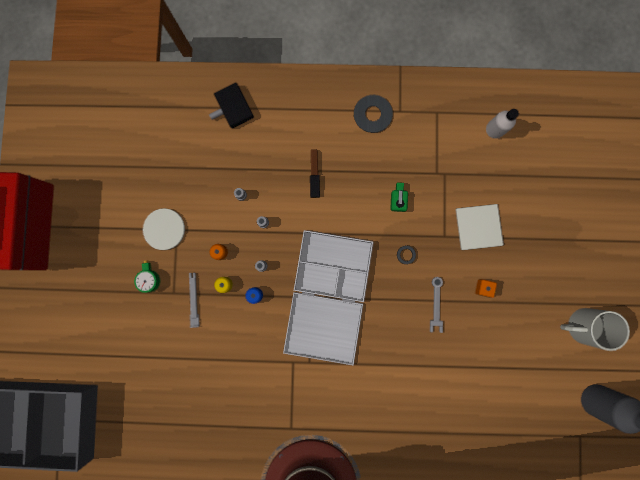

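View pics/side0.png

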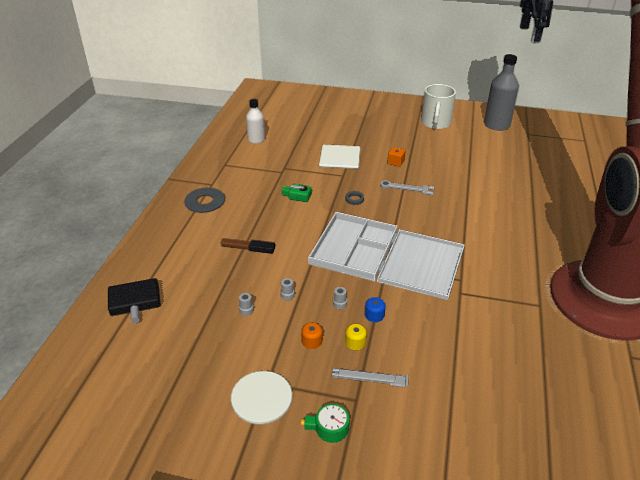

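The top view shows the tin (corners about 303,232 / 372,240 / 366,301 / 295,291), with the long bay far away and the wider small bay on the left. The lever is at (194,300), the orange bumper at (218,252), and the farthest adapter at (239,194). The gauge is at (147,281), the round coaster at (164,229), and the look-alikes are on the right. I'll zoom in next.

```bash
cat > h.py <<'E'
from station import *
import cv2, numpy as np
from scipy.spatial.transform import Rotation as Rot
def px2w(uv,z,name="top",pose=None):
    c=camera_info(name); K=np.array([[c["fx"],0,c["cx"]],[0,c["fy"],c["cy"]],[0,0,1]])
    p=cv2.undistortPoints(np.array(uv,float).reshape(-1,1,2),K,c["dist_coeffs"]).reshape(-1,2)
    d=np.c_[p,np.ones(len(p))]
    if name=="wrist":
        T=np.eye(4);T[:3,:3]=Rot.from_quat(pose[1]).as_matrix();T[:3,3]=pose[0];T=T@c["T_tool_cam"]
        R,o=T[:3,:3],T[:3,3]
    else: R=c["R"].T; o=-R@c["t"]
    d=d@R.T; s=(np.reshape(z,(-1,))-o[2])/d[:,2]
    return o+d*s[:,None]
def down(yaw):  # tool z down, closing line (tool y) at angle yaw in world
    y=np.array([np.cos(yaw),np.sin(yaw),0]); z=np.array([0,0,-1.])
    return Rot.from_matrix(np.c_[np.cross(y,z),y,z]).as_quat()
E
python3 - <<'E'
from h import *
np.set_printoptions(precision=4,suppress=True)
im=cv2.imread("pics/top0.png"); cv2.imwrite("pics/crop0.png",cv2.resize(im[170:370,120:380],None,fx=3,fy=3,interpolation=cv2.INTER_CUBIC))
def blob(m,x0,y0,x1,y1):
    k=np.zeros_like(m);k[y0:y1,x0:x1]=m[y0:y1,x0:x1]
    pts=cv2.findNonZero(k); return pts.reshape(-1,2).astype(float),cv2.minAreaRect(pts)
hsv=cv2.cvtColor(im,cv2.COLOR_BGR2HSV); H,S,V=cv2.split(hsv)
grey=((S<60)&(V>70)).astype(np.uint8)
for n,m,b,z in [("round",grey,(135,200,190,255),.008),("lever",grey,(183,265,206,332),.006),("ad1",grey,(230,183,250,204),.034),("ad2",grey,(252,212,270,230),.034),("ad3",grey,(252,257,270,275),.034),
  ("bump",((H<12)&(S>200)&(V>150)).astype(np.uint8),(205,240,230,262),.025),
  ("gaugedial",((S<60)&(V>120)).astype(np.uint8),(134,269,160,294),.028),("gaugegreen",((H>40)&(H<80)&(S>150)).astype(np.uint8),(130,255,165,300),.02)]:
    p,r=blob(m,*b); print(n,len(p),px2w([r[0]],z)[0],r, np.hypot(*px2w([r[0]],z)[0][:2]))
print(px2w([(304,232),(372.5,240),(366,301),(295,291)],.018))
E
```

```text
round 1372 [0.5495 0.3466 0.008 ] ((163.5, 229.0), (40.0, 41.0), 90.0) 0.6496860221451539
lever 369 [0.3929 0.2711 0.006 ] ((193.5216064453125, 299.92974853515625), (54.055152893066406, 8.253582000732422), 88.66777801513672) 0.4773772426401667
ad1 71 [0.6299 0.175  0.034 ] ((238.5, 193.5), (11.0, 9.0), 90.0) 0.6537762196845966
ad2 68 [0.5692 0.1219 0.034 ] ((261.5, 221.5), (11.0, 9.0), 90.0) 0.5820670777310116
ad3 69 [0.4725 0.121  0.034 ] ((260.25, 265.75), (9.899494171142578, 9.192387580871582), 45.0) 0.48776316684098064Traceback (most recent call last):
  File "<stdin>", line 12, in <module>
  File "<stdin>", line 6, in blob
AttributeError: 'NoneType' object has no attribute 'reshape'
```

View pics/crop0.png

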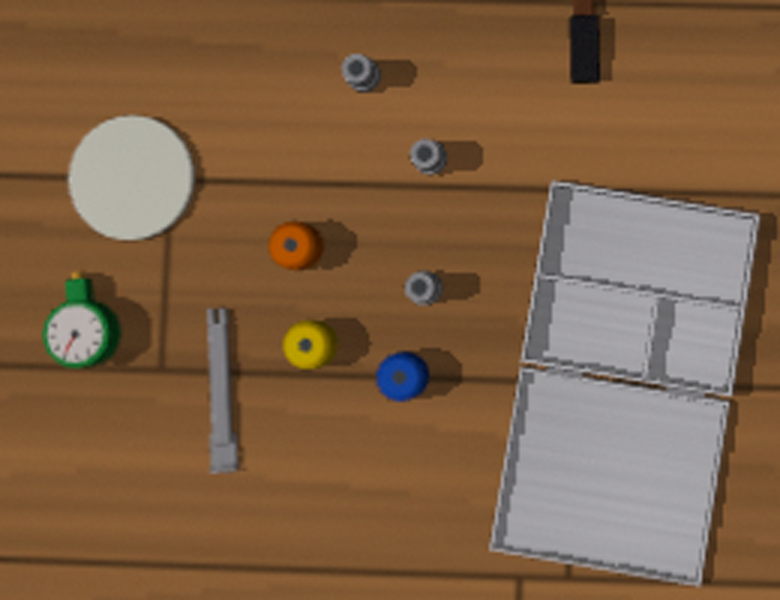

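The crop shows the gauge with its neck pointing up (+x), dial centre (75,335). The lever runs from (217,310) to (225,470) with the spoon near the robot. The tin corners are near (553,181), (759,213), (731,394) and (523,364). The farthest adapter is at (358,70). Next I'll hover over each thing with the wrist camera.

```bash
cat >> h.py <<'E'
def go(p,yaw,move=True):
    q0=np.array(arm.read_joint_positions()); best=None
    for k in(0,1):
        o=down(yaw+k*np.pi); s=arm.ik(list(p),list(o))
        if s is not None:
            c=np.abs(np.array(s)-q0).max()+ (3 if abs(s[6])>2.7 else 0)
            if best is None or c<best[0]: best=(c,o)
    if best is None: raise RuntimeError("no ik")
    arm.movep(list(p),list(best[1])); return best[1]
E
python3 - <<'E'
from h import *
np.set_printoptions(precision=4,suppress=True)
cr=lambda P:[(120+(u+.5)/3-.5,170+(v+.5)/3-.5) for u,v in P]
tin=px2w(cr([(553,181),(759,213),(731,394),(523,364)]),.018)
tc=tin.mean(0); print("tin",tin,tc,np.linalg.norm(tin-np.roll(tin,1,0),axis=1))
bp=px2w(cr([(295,245)]),.03)[0]; gg=px2w(cr([(75,335)]),.028)[0]; print(bp,gg)
for n,p in [("tin",tc),("ad",[.63,.175]),("bump",bp),("coast",[.55,.3466]),("gauge",gg),("lever",[.435,.28])]:
    z=.30 if n in("tin","coast","lever") else .25
    go([p[0],p[1],z],np.pi/2); pos,q=arm.read_tool_pos(),arm.read_eef_rot()
    im=snapshot("wrist"); cv2.imwrite(f"pics/w_{n}.png",im); np.save(f"pics/w_{n}.npy",np.r_[pos,q]); print(n,arm.read_time(),pos,q)
L=[cv2.resize(cv2.imread(f"pics/w_{n}.png"),(400,300),interpolation=cv2.INTER_AREA) for n in("tin","coast","lever","gauge")]
cv2.imwrite("pics/m1.png",np.vstack([np.hstack(L[:2]),np.hstack(L[2:])]))
L=[cv2.imread(f"pics/w_{n}.png") for n in("ad","bump")]
cv2.imwrite("pics/m2.png",np.hstack([cv2.resize(l,(400,300)) for l in L]))
E
```

```text
tin [[ 0.5544  0.0291  0.018 ]
 [ 0.5346 -0.1232  0.018 ]
 [ 0.4019 -0.1052  0.018 ]
 [ 0.4195  0.0471  0.018 ]] [ 0.4776 -0.0381  0.018 ] [0.1361 0.1536 0.1339 0.1532]
[0.5015 0.2155 0.03  ] [0.4315 0.375  0.028 ]
tin 2.525 [ 0.4777 -0.0392  0.2998] [ 0.0012  1.     -0.0003 -0.0002]
ad 3.6167 [0.6303 0.173  0.25  ] [ 0.0011  1.     -0.001   0.    ]
bump 4.2667 [0.5019 0.2141 0.2509] [ 0.0008  1.     -0.0006  0.0011]
coast 4.9583 [0.551  0.3457 0.2992] [ 0.0008  1.     -0.0007 -0.0002]
gauge 5.6 [0.432  0.3735 0.2498] [ 0.0006  1.     -0.0008  0.0004]
lever 6.1583 [0.4366 0.2788 0.3006] [0.0023 1.     0.0005 0.0009]
```

View pics/m1.png

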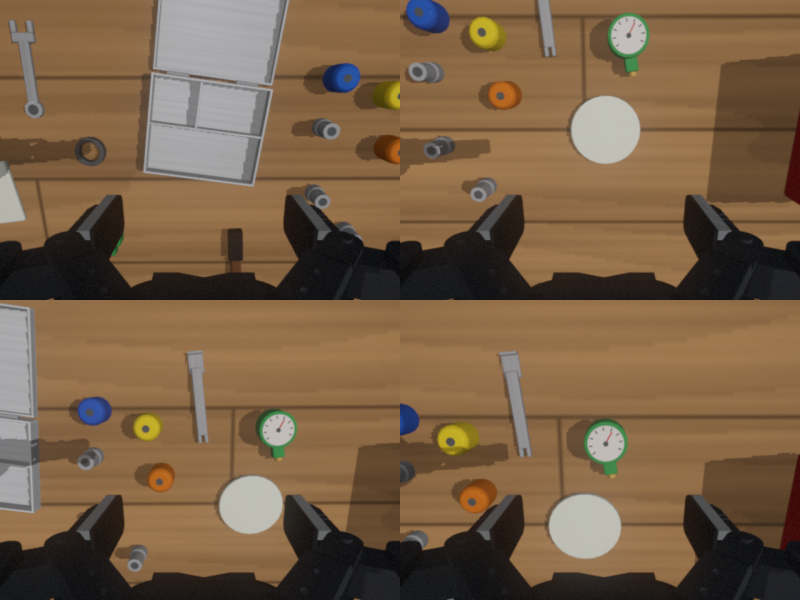

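View pics/m2.png

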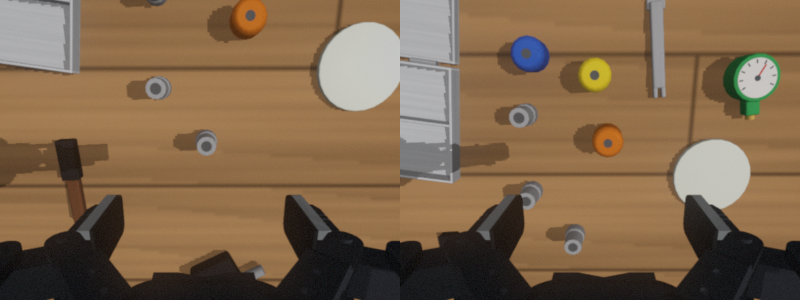

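The wrist views show everything clearly. At full scale, the tin corners are about (246,116), (433,145), (407,297) and (230,275), the coaster (328,208), and the gauge dial (328,226) with its neck below. The adapter is near (330,228), the bumper near (333,227), and the lever runs from (312,85) to (322,225). I'll refine these numerically.

```bash
cat > meas.py <<'E'
from h import *
np.set_printoptions(precision=4,suppress=True)
def load(n):
    a=np.load(f"pics/w_{n}.npy"); im=cv2.imread(f"pics/w_{n}.png"); return im,cv2.split(cv2.cvtColor(im,cv2.COLOR_BGR2HSV)),(a[:3],a[3:])
def blob(m,x0,y0,x1,y1):
    k=np.zeros(m.shape,np.uint8);k[y0:y1,x0:x1]=m[y0:y1,x0:x1]
    k=cv2.morphologyEx(k,cv2.MORPH_OPEN,np.ones((2,2)))
    n,l,s,c=cv2.connectedComponentsWithStats(k); i=1+s[1:,4].argmax()
    return np.argwhere(l==i)[:,::-1].astype(np.float32)
W=lambda uv,z,p:px2w(uv,z,"wrist",p)
if __name__=="__main__":
    im,(H,S,V),p=load("coast"); b=blob((S<60)&(V>110),260,140,400,275); print("coaster",W([cv2.minEnclosingCircle(b)[0]],.008,p),2*cv2.minEnclosingCircle(b)[1])
    im,(H,S,V),p=load("gauge"); b=blob((S<70)&(V>110),280,180,380,270); print("dial",W([cv2.minEnclosingCircle(b)[0]],.028,p),cv2.minEnclosingCircle(b)[1],len(b))
    g=blob((H>40)&(H<85)&(S>120),280,180,380,290); y=g[g[:,1]>g[:,1].max()-12]; print("neck end mean",W([y.mean(0)],.014,p))
    im,(H,S,V),p=load("bump"); b=blob((H<14)&(S>190)&(V>90),300,190,370,260); (c,r)=cv2.minEnclosingCircle(b); print("bump all",c,r,W([c],.016,p))
    h=blob((V<90),315,210,350,245); print("hole",h.mean(0),len(h),W([h.mean(0)],.032,p))
    im,(H,S,V),p=load("ad"); h=blob((V<90)&(S<90),318,210,345,250); print("ad hole",h.mean(0),len(h),W([h.mean(0)],.034,p)); b=blob((S<70)&(V>75),305,195,355,255); print(b.min(0),b.max(0),W([b.mean(0)],.02,p))
    im,(H,S,V),p=load("lever"); b=blob((S<70)&(V>75),285,70,345,235); r=cv2.minAreaRect(b); print("lever",r,W(cv2.boxPoints(r),.007,p))
    im,(H,S,V),p=load("tin"); P=[(246,116),(433,145),(407,297),(230,275)]
    print("tin",W(P,.018,p))
    cv2.imwrite("pics/m3.png",np.hstack([cv2.resize(load("tin")[0][100:310,220:450],(460,420)),cv2.resize(load("ad")[0][180:285,290:370],(320,420))]))
E
python3 meas.py
```

```text
coaster [[0.5507 0.3464 0.008 ]] 111.40047454833984
dial [[0.4349 0.3739 0.028 ]] 30.030588150024414 2706
neck end mean [[0.4709 0.3796 0.014 ]]
bump all (321.0, 208.0) 5.000100135803223 [[0.4916 0.2084 0.016 ]]
hole [333.1091 230.1455] 55 [[0.5042 0.2169 0.032 ]]
ad hole [331.0355 234.5816] 141 [[0.6345 0.1742 0.034 ]]
[314. 209.] [348. 249.] [[0.6338 0.1741 0.02  ]]
lever ((318.9281005859375, 155.24493408203125), (147.6177520751953, 24.839982986450195), 84.5596694946289) [[0.336  0.2566 0.007 ]
 [0.3344 0.2763 0.007 ]
 [0.4544 0.2878 0.007 ]
 [0.4564 0.2662 0.007 ]]
tin [[ 0.4019 -0.104   0.018 ]
 [ 0.4246  0.0445  0.018 ]
 [ 0.555   0.0298  0.018 ]
 [ 0.5341 -0.1248  0.018 ]]
```

View pics/m3.png

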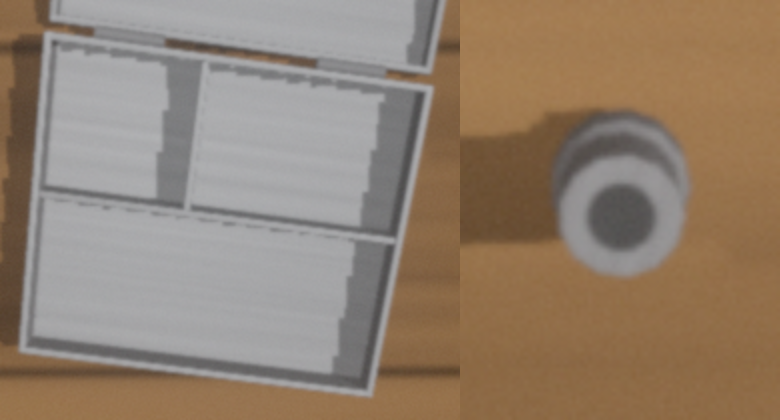

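The tin and bays match the spec: wide bay on the +y side, long bay farthest away. The adapter hole at full-scale (330,234) agrees with the blob. I'll place the adapter and bumper first.

```bash
cat > act.py <<'E'
from h import *
np.set_printoptions(precision=4,suppress=True)
_a=np.load("pics/w_tin.npy")
_w=px2w([(405.5,298),(230.5,275),(242,116),(436.5,143.5)],.018,"wrist",(_a[:3],_a[3:]))[:,:2] # far-left, far-right, near-right, near-left
_t=np.array([[.5544,.0291],[.5346,-.1232],[.4019,-.1052],[.4195,.0471]])
M=np.array([[67.5,78],[67.5,-78],[-67.5,-78],[-67.5,78]])/1e3
C=(_w+_t)/2; tc=C.mean(0); D=C-tc
ty=np.arctan2((M[:,0]*D[:,1]-M[:,1]*D[:,0]).sum(),(M*D).sum())
def tin(x,y): c,s=np.cos(ty),np.sin(ty); return tc+np.array([c*x-s*y,s*x+c*y])/1e3
UP=.20
def pick(xy,yaw,z,op,eff=40):
    arm.move_gripper(op,eff); go([*xy,UP],yaw)
    arm.line_to([*xy,z+.03],.25); arm.line_to([*xy,z],.08); arm.move_gripper(0.,eff)
    print("grip",arm.read_opening(),arm.read_finger_force())
    arm.line_to([*xy,UP],.2); print("lifted",arm.read_opening(),arm.read_finger_force(),arm.read_time())
def place(xy,yaw,z,dop,op=None):
    q=go([*xy,UP],yaw); arm.line_to([*xy,z+.025],.2); arm.line_to([*xy,z],.04)
    print("placed at",arm.read_tool_pos(),arm.read_ft_force())
    arm.move_gripper(arm.read_opening()+dop); arm.line_to([*xy,z+.04],.1); arm.line_to([*xy,UP],.25); print(arm.read_opening(),arm.read_time())
E
python3 - <<'E'
from act import *
print(tc,ty,_w if 0 else C-(np.array([tin(*(m*1e3)) for m in M])))
pick((.634,.1742),np.pi/2+.9,.087,.6)
place(tin(-34.5,-45),ty+np.pi/2,.0895,.05)
pick((.5033,.2165),np.pi/2,.083,.8)
place(tin(-34.5,31.5),ty+np.pi/2,.0855,.12)
go([*tc,.3],ty+np.pi/2); cv2.imwrite("pics/c1.png",cv2.resize(snapshot("wrist"),(560,420)))
E
```

```text
[ 0.4782 -0.0385] -0.1325808212341002 [[-0.0003 -0.0011]
 [-0.0005  0.0009]
 [ 0.0009  0.0007]
 [-0.0002 -0.0006]]
grip 0.22663767829014997 40.65871429833351
lifted 0.23208822171398527 40.433579753298545 9.6917
placed at [ 0.4378 -0.0786  0.0896] [-2.6131 -0.1304  4.5309]
0.2765246718964741 13.4583
grip 0.39709805676280385 40.12483219063142
lifted 0.40009413379468856 39.858553831872996 17.275
placed at [ 0.4479 -0.0029  0.0856] [-0.8366 -2.0588  3.8464]
0.5252108859947991 20.8167
```

View pics/c1.png

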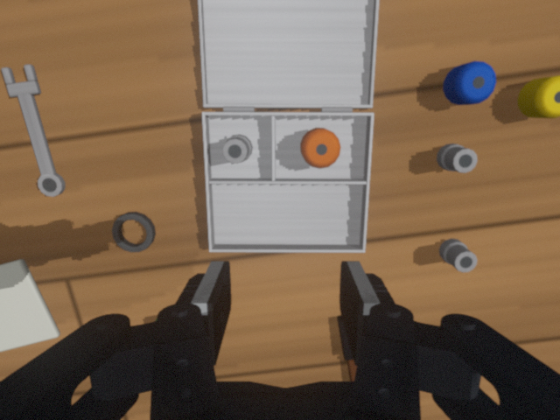

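The picture shows the adapter standing in the narrow bay (235,150) and the bumper in the wide bay (320,147). Next come the lever and the gauge.

```bash
python3 - <<'E'
from act import *
pick((.3945,.2716),np.pi/2+.085,.0755,.45,70)
place(tin(31.5,0),ty,.0782,.12)
pick((.434,.3739),np.pi/2+.15,.076,.95,40)
place((.5500,.3464),np.pi/2+.15,.0845,.2)
go([.55,.3464,.3],np.pi/2); a=snapshot("wrist"); cv2.imwrite("pics/w_coast2.png",a); np.save("pics/w_coast2.npy",np.r_[arm.read_tool_pos(),arm.read_eef_rot()])
go([*tc,.3],ty+np.pi/2); b=snapshot("wrist")
cv2.imwrite("pics/c2.png",np.hstack([cv2.resize(i,(400,300)) for i in(a,b)])); print(arm.read_time())
E
```

```text
grip 0.13086828606199782 68.53338718414307
lifted 0.1290000824024772 68.43726396560669 25.0833
placed at [ 0.5092 -0.0427  0.0784] [-0.7296 -0.3042  4.8457]
0.24961318043009834 29.05
grip 0.5697444590188055 41.68024241924286
lifted 0.5673536255663357 41.507227420806885 33.425
placed at [0.5499 0.346  0.0848] [-1.6525 -1.9579  3.8988]
0.7665785980556005 36.6583
38.7
```

View pics/c2.png

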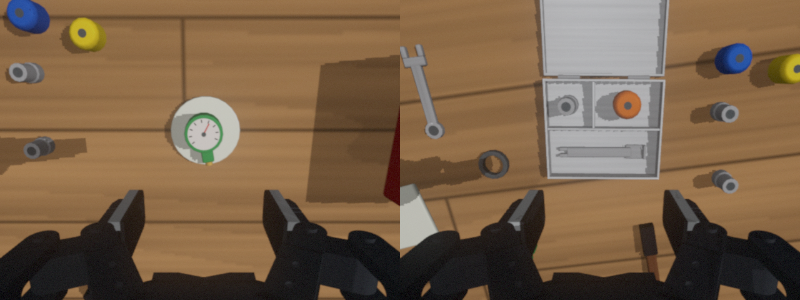

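The lever lies flat in the long bay (600,152 in the right half), and the gauge is on the round coaster (205,130), dial up. I'll check its centring with numbers.

```bash
python3 - <<'E'
from meas import *
im,(H,S,V),p=load("coast2")
g=blob((H>40)&(H<85)&(S>120),260,140,400,275)
d=np.zeros(H.shape,np.uint8); n=g.astype(int); d[n[:,1],n[:,0]]=1
cs,h=cv2.findContours(d,cv2.RETR_CCOMP,cv2.CHAIN_APPROX_NONE)
inner=max([c for c,k in zip(cs,h[0]) if k[3]>=0],key=cv2.contourArea)
c,r=cv2.minEnclosingCircle(inner); print("dial",c,r,W([c],.036,p))
E
```

```text
dial (333.0, 248.5) 3.0414812564849854 [[0.5767 0.3484 0.036 ]]
```

```bash
python3 - <<'E'
from meas import *
im,(H,S,V),p=load("coast2")
b=blob((S<70)&(V>110),303,186,350,236); c,r=cv2.minEnclosingCircle(b); print("dial",c,r,len(b),W([c],.036,p))
k=cv2.resize(im[140:280,260:400],(560,560),interpolation=cv2.INTER_CUBIC); cv2.imwrite("pics/c3.png",k)
E
```

```text
dial (326.5734558105469, 215.39810180664062) 26.505117416381836 1941 [[0.5496 0.3432 0.036 ]]
```

View pics/c3.png

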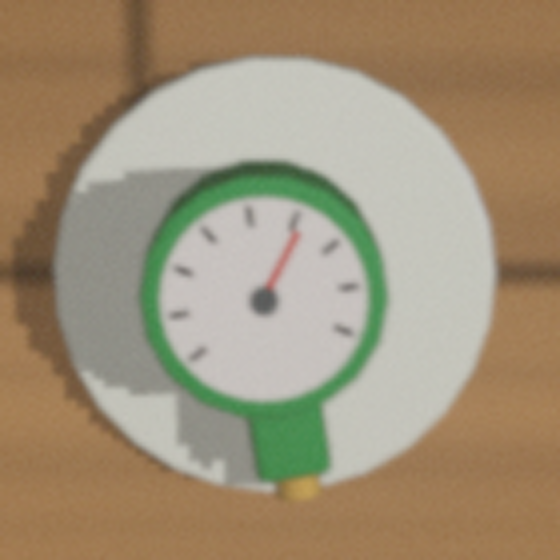

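The dial is about 3 mm off the coaster's centre, which still counts as the middle. Everything is in place and the gripper is clear, so I'm handing in.

```bash
python3 -c "
from station import *
print(ticket.finish_job(),arm.read_time())"
```

```text
the job is handed in; nothing more can be done
the job is handed in; nothing more can be done
```

The kit is cleared up and handed in after about 39 s: the lever lies flat in the long bay, the bumper stands in the wider small bay, the adapter in the narrower one, and the gauge sits dial up on the round coaster, about 3 mm off centre; I did not touch the look-alikes.

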